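Slide a coupling into the mark reader's focus and trigger the reading

ROBOT

A 6-joint arm with a two-finger parallel gripper is mounted at the origin on a cart in front of the work surface, level with it; the furniture and walls round the work are solid. World frame = base frame: x ahead of the robot, y to its left, z up, the work surface at z = 0. Lengths are in m, angles in rad, forces in N, time in s.
With the tool pointing down it reaches from about 0.25 to 0.775 m from the base axis. Payload 4 kg.
Tool frame: the origin (TCP) lies midway between the tips of the shut fingers; the grasp point (between the pads) lies 19 mm behind it; z points along the fingers, y is the direction in which the jaws open and shut (so a half turn about z gives the same grasp; the last joint's range is limited). The gripper opens to 94 mm and grips with 3 to 60 N. Pads are 16 mm wide; open, the fingers measure 119 mm over their backs; the gripper's body (75 mm by 177 mm) begins 78 mm behind the grasp point.
Start: joints at [1.043, 0.087, 1.371, -0, 1.684, -0.103], TCP at [0.227, 0.501, 0.206] pointing down, gripper open.
Joint ranges: [-3.1, 3.1], [-0.76, 2.03], [0.27, 2.55], [-1.08, 4.22], [0.17, 2.65], [-2.57, 2.57]. Speed limits (rad/s): [2.79, 2.79, 3.14, 3.14, 3.14, 3.14].

INTERFACE

Orientations are given as [roll, pitch, yaw] about the fixed x, y, z axes, in that order (R = Rz(yaw) Ry(pitch) Rx(roll)).
In Python, from bench import robot gives the robot as it stands.
- The arm moves only by the tool servo_tool, never from a script. Its argument "rows" is a list of rows, each a list of 2 entries, a list of its own where there are three numbers: the shift along the tool's x, y, z normalised to -1 to 1, where 1 is 0.08 m, then the turn about the tool's z normalised to -1 to 1, where 1 is pi/2 rad. A call has 1 to 12 rows; each row is the pose to reach, as a shift and turn from the pose commanded when the call began, along the tool's axes at that moment; what a row does not reach only later rows make up. A row lasts 1/12 s, in which the tool goes at most 41.7 mm and 7.16 degrees, less where a joint would pass 70% of its speed; a pose out of reach is approached as far as the arm can. A call with a number of a shift or a turn outside -1 to 1 is refused whole. A call with a gripper value outside its range is refused whole. "grip" is the closure, from -1 (fully open) to 1 (shut), set as the call begins (left out, the last holds). The fingers move at their own pace and stop on an object; the grip force is fixed at half the most. Time passes only in rows, so rows that repeat a pose let the fingers close. It gives the time, the measured TCP pose, the force and the opening at its end, in the units of the state.
- robot.get_obs(): the state, without advancing time (a new reading comes with each control period).
- robot.snapshot(name): name is "scene" or "top" or "wrist"; returns a dict with "pixels" (400x640x3 uint8, red, green, blue), "camera_matrix" (3x3 intrinsics, pixels), "world_from_camera" (4x4, takes a point from camera to world coordinates). Camera axes: x right, y down, z forward; pixel columns grow to the right and rows downward; lengths in m; the calibration is good to about 2 mm. A picture is of the moment at which its call begins. There is no depth.
- robot.close_job(): hands the job in, once; it reports no verdict.
The state is a dict: "time": time; "joint_positions": joint angles; "qvel": joint speeds; "joint_torque": joint torques, N m; "tool_pos": TCP position; "ee_rot": TCP orientation; "wrist_force": force on the tool from outside, world axes, zero at the start; "wrist_torque": the same for the moment, N m; "width": finger opening in m.
Only numpy, scipy, OpenCV 4.12 (cv2) and the standard library are available. Lean on these libraries where they do the work, as an engineer would, in place of code of your own. Each camera call takes 0.05 s, during which the arm holds its last target.

TASK

Bring the coupling on the slide into the mark reader's focus: with a fingertip hold the red lock button on the carriage down, and keep it down while you push the carriage along its rail all the way to the end stop, then let the button come up so that the carriage is locked there. After that press the blue trigger button on the reader's push-button box beside it fully down and let go. Nothing is to be picked up: do not touch the coupling, which stays standing in its nest, and leave the other couplings and the parts bin where they are.

Things in the scene. Friction and masses are not known exactly. Their poses are not given: they have to be found in the camera images.
- station: Bench station, fixed: dark bed 340 x 90 mm, 12 mm high, with a guide rail. Origin: centre of the bed's underside, on the table. x = along the rail towards the mark reader (the carriage slides this way), y = left of that, z up. Grey reader at x = 88 to 163 mm, y = -32 to 32 mm, 105 mm high; end stop: grey block 48 mm high at x = 68 to 96 mm.
- carriage (a joint): Slide of the carriage along the station's x, m: 0 at the start (locked), 0.100 at the end stop. Plate 135 x 80 mm, top 45 mm above the table, with red lock button, dark push lug and white nest from rear to front. Unlocked: 1.5 N friction. A pawl under the button locks it in notches every 10 mm, wherever the button is let up; the last notch, at the stop, has 2 mm of play.
- lock_button (a joint): How far the red lock button is pressed down, in m: 0 up (locked), 0.008 fully down. Its spring takes 2 N at first and 5.2 N fully down; the carriage is free when the button is more than 0.0045 down.
- lock_button_top (a point): Centre of the top face of the red lock button, which rides on the carriage: a ribbed flat pad 34 mm along the rail and 38 mm across, 57 mm above the table when up, 12 mm above the carriage plate. Open at the rear and sides: fingertips wider than the pad may overhang there.
- push_lug (a point): Middle of the top edge of the push lug's rear face, which a fingertip on the button pushes against: a dark steel wall across the carriage, 56 mm wide, 8 mm thick, its rear face 18.5 mm ahead (station x) of the button's centre, its top 70 mm above the table (13 mm above the button when up).
- nest (a point): Centre of the floor of the white round nest on the carriage (52 mm outer diameter, 37 mm inside, its wall about 11 mm high), 47 mm above the table and 82 mm ahead of the lock button's centre.
- part: The chrome coupling standing loose in the nest: 33 mm in diameter, 46 mm high, origin at the centre of its underside, z up. Its top is 93 mm above the table.
- trigger_top (a point): Centre of the top of the round blue trigger button, 28 mm in diameter, on a grey push-button box 56 x 56 mm that is fixed to the table beside the station; 53 mm above the table when up. Round it is a black collar 44 mm in diameter, 9 mm lower than the button's top.
- trigger (a joint): How far the blue trigger button is pressed, in m: 0 up, 0.005 fully down; its spring takes 1.2 N at first and 4 N fully down, and it springs back.
- coupling_a: A loose chrome coupling, 33 mm in diameter and 46 mm high, standing on the table near the station; origin at the centre of its underside. A bystander.
- coupling_b: Another such loose coupling; a bystander.
- bin: A small open grey parts bin, 90 x 60 mm (long side along its x) and 40 mm high, standing empty on the table; origin at the centre of its underside. A bystander.
Mind the look-alikes: they are no part of the job. There is more than one size of the part that bears trigger_top; the job needs the larger. What is shaped like the part but yellow is not meant.

How it is judged:
By the outcome, as a careful person would: the job done as asked, in the order asked, and still so for the second after the job is handed in, with the robot touching nothing.
It also fails if it takes over 42 s, if anything falls off the work surface, if the arm or the gripper's body presses on something with over 40 N, if the wrist force passes 120 N, or if a joint passes its speed limit or range.

## Working session

There is one attempt and no reset: what is moved stays moved. The work goes in short steps, Python scripts to look and compute and a tool call to move; the robot and the scene stay as the last step left them, time stands still between calls to the robot, and variables do not carry over. Pictures are saved under pics/ and viewed, and the job is handed in when it is done.

Besides the shell and the picture viewer there is one more tool, called after ">>>" as a command line: name --argument value ..., lists and objects as JSON in quotes. servo_tool: Moves the arm, as the interface text tells. Its arguments: {"type":"object","properties":{"rows":{"type":"array"},"grip":{"type":"number"}},"required":["rows"]}

```bash
mkdir -p pics; ls; python3 - <<'E'
from bench import robot
import cv2,pickle
o=robot.get_obs();print({k:o[k] for k in('time','tool_pos','ee_rot','wrist_force','width')})
d={}
for n in('scene','top','wrist'):
    s=robot.snapshot(n);d[n]=s
    cv2.imwrite(f'pics/{n}0.png',s['pixels'][:,:,::-1])
pickle.dump(d,open('s0.pkl','wb'))
E
```

```text
pics
{'time': 0.0, 'tool_pos': array([0.22641224, 0.50064936, 0.20433262]), 'ee_rot': array([-3.13944263e+00, -1.98270179e-04,  2.71681040e+00]), 'wrist_force': array([ 0.01544664, -0.80127309,  0.54063121]), 'width': 0.09384706501575796}
```

View pics/scene0.png

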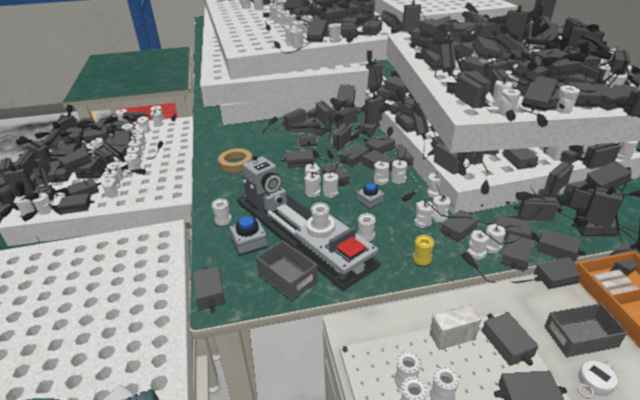

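View pics/top0.png

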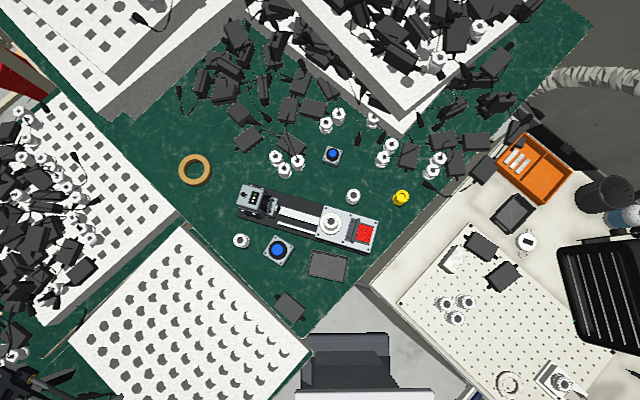

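View pics/wrist0.png

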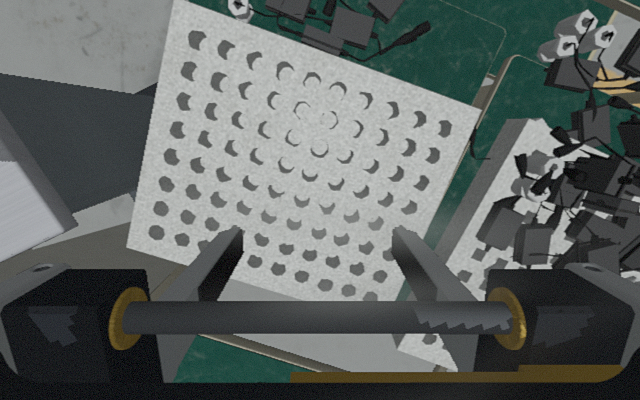

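Two blue buttons show in the top view: (278,250), beside the reader and larger, and (332,155), smaller. The red button is at (365,232), the reader at (251,200). I'll measure and enlarge the view.

```bash
cat > h.py <<'E'
import numpy as np,cv2
def ray(s,uv):
    K=s['camera_matrix'];T=s['world_from_camera']
    d=T[:3,:3]@np.linalg.solve(K,[uv[0],uv[1],1.]);return T[:3,3],d
def onz(s,uv,z):
    o,d=ray(s,uv);return o+d*(z-o[2])/d[2]
def tri(s1,a,s2,b):
    o1,d1=ray(s1,a);o2,d2=ray(s2,b)
    t=np.linalg.lstsq(np.c_[d1,-d2],o2-o1,rcond=None)[0]
    p,q=o1+t[0]*d1,o2+t[1]*d2
    return (p+q)/2,np.linalg.norm(p-q)
def proj(s,p):
    T=np.linalg.inv(s['world_from_camera']);c=s['camera_matrix']@(T[:3,:3]@p+T[:3,3]);return c[:2]/c[2]
def blobs(s,col,box,amin=30):
    h=cv2.cvtColor(s['pixels'],cv2.COLOR_RGB2HSV)
    if col=='red': m=((h[...,0]<8)|(h[...,0]>172))&(h[...,1]>150)&(h[...,2]>90)
    else: m=(h[...,0]>100)&(h[...,0]<125)&(h[...,1]>150)&(h[...,2]>60)
    m=m.astype(np.uint8);k=np.zeros_like(m);x0,y0,x1,y1=box;k[y0:y1,x0:x1]=m[y0:y1,x0:x1]
    m=cv2.morphologyEx(k,cv2.MORPH_CLOSE,np.ones((3,3)))
    n,l,st,c=cv2.connectedComponentsWithStats(m)
    return [(c[i],st[i],l==i) for i in range(1,n) if st[i][4]>=amin]
E
python3 - <<'E'
import pickle;from h import *
d=pickle.load(open('s0.pkl','rb'));t,s=d['top'],d['scene']
print('cam',t['world_from_camera'][:3,3],s['world_from_camera'][:3,3],t['camera_matrix'][0,0])
for c,z in(('red',.057),('blue',.053)):
    for n,v,box in(('top',t,(200,130,420,300)),('scene',s,(190,150,450,300))):
        for b in blobs(v,c,box,15):
            print(c,n,b[0].round(1),b[1],onz(v,b[0],z).round(4))
            if n=='top':
                cn=cv2.findContours(b[2].astype(np.uint8),0,2)[0][0]; r=cv2.minAreaRect(cn)
                bp=cv2.boxPoints(r); print('  box',[onz(v,p,z)[:2].round(4).tolist() for p in bp], 'ctr',onz(v,r[0],z).round(4))
im=t['pixels'][140:300,210:410,::-1]
cv2.imwrite('pics/topcrop0.png',cv2.resize(im,None,fx=4,fy=4,interpolation=cv2.INTER_CUBIC)[:600])
im=s['pixels'][140:290,190:390,::-1]
cv2.imwrite('pics/scenecrop0.png',cv2.resize(im,None,fx=4,fy=4,interpolation=cv2.INTER_CUBIC))
E
```

```text
cam [0.42077105 0.09696386 0.90107376] [ 0.00086176 -0.29065045  0.5733166 ] 363.5604309666423
red top [363.9 232.8] [355 224  18  19 234] [ 0.5073 -0.0081  0.057 ]
  box [[0.4942, 0.0136], [0.5301, 0.0021], [0.5203, -0.0298], [0.4846, -0.018]] ctr [ 0.5072 -0.008   0.057 ]
red scene [350.7 246.9] [337 237  28  20 321] [ 0.507  -0.0089  0.057 ]
blue top [332.2 152.8] [328 149   9   9  61] [0.7044 0.0605 0.053 ]
  box [[0.7142, 0.0706], [0.7138, 0.0511], [0.6934, 0.0516], [0.6938, 0.071]] ctr [0.7038 0.0611 0.053 ]
blue top [276.8 249.3] [271 244  13  12 121] [0.4726 0.1944 0.053 ]
  box [[0.4851, 0.2081], [0.4847, 0.1801], [0.4594, 0.1801], [0.4598, 0.2078]] ctr [0.4722 0.194  0.053 ]
blue scene [370.5 186.6] [366 183  10   8  66] [0.6897 0.0488 0.053 ]
blue scene [246.  222.2] [239 216  15  13 157] [0.4722 0.1919 0.053 ]
```

View pics/topcrop0.png

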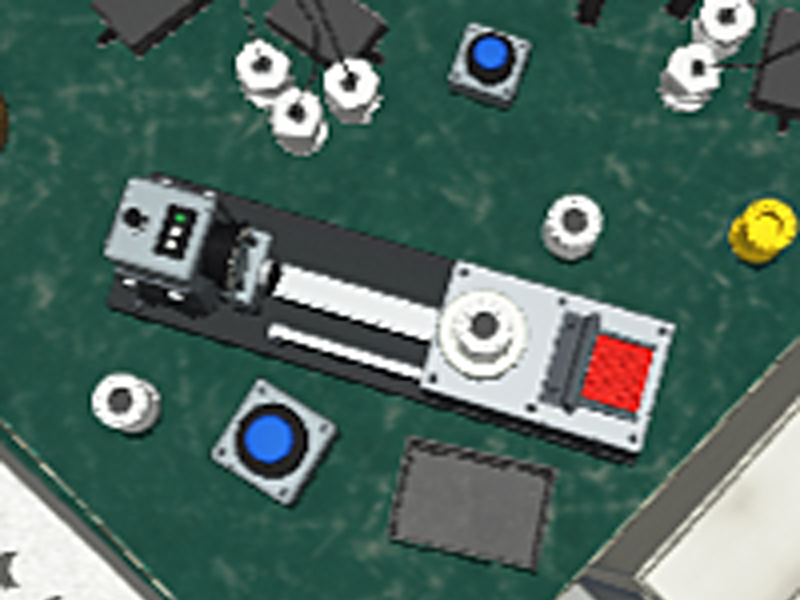

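View pics/scenecrop0.png

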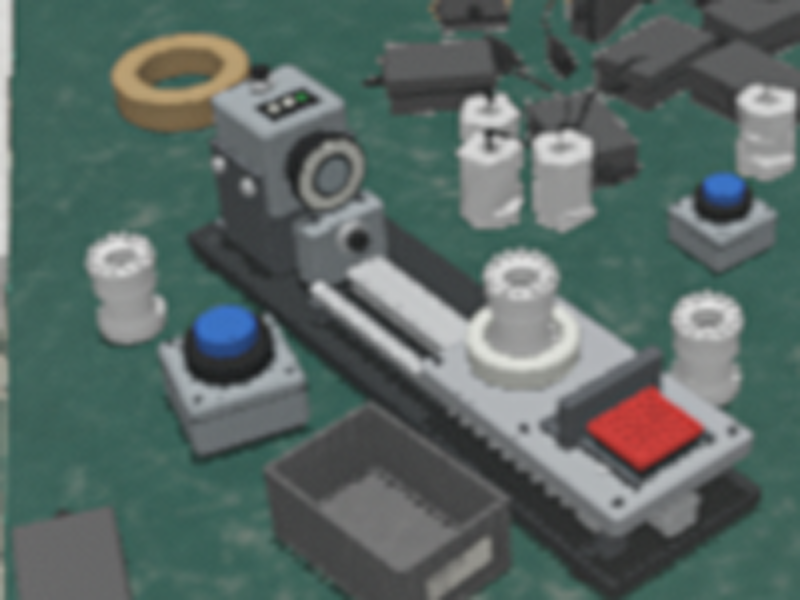

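The blue button at (278,250) measures 28 mm across and stands beside the reader, so it is the trigger. The one at (332,155) is about 20 mm, so it is the decoy. The yellow coupling is at (401,198). Next is the rail direction, and a check on the button positions.

```bash
python3 - <<'E'
import pickle;from h import *
d=pickle.load(open('s0.pkl','rb'));t,s=d['top'],d['scene']
rt=[b[0] for b in blobs(t,'red',(200,130,420,300))][0];rs=[b[0] for b in blobs(s,'red',(190,150,450,300))][0]
print('red tri',tri(t,rt,s,rs))
bt=max(blobs(t,'blue',(200,130,420,300)),key=lambda b:b[1][4])[0];bs=max(blobs(s,'blue',(190,150,450,300)),key=lambda b:b[1][4])[0]
print('blue tri',tri(t,bt,s,bs))
C=lambda x,y:(210+x/4,140+y/4)
P=[onz(t,C(*p),.045) for p in((457,262),(675,325),(640,455),(422,388))]
ang=lambda v:np.degrees(np.arctan2(v[1],v[0]))
print('plate',np.round(P,4).tolist(),'ang',ang(P[0]-P[1]),ang(P[3]-P[2]),ang(P[3]-P[0])-90,'len',np.linalg.norm(P[0]-P[1]),np.linalg.norm(P[3]-P[0]))
red=tri(t,rt,s,rs)[0]; part=onz(t,C(485,326),.093);print('part',part,np.linalg.norm((part-red)[:2]),ang(part-red))
# bed edges lower
B=[onz(t,C(*p),.012) for p in((110,308),(630,462))];print('bed',ang(B[0]-B[1]),np.linalg.norm(B[0]-B[1]))
# reader top corners z .105
Q=[onz(t,C(*p),.105) for p in((137,178),(217,192),(188,280),(107,256))];print('reader ctr',np.mean(Q,0),ang(np.mean(Q,0)-red))
from bench import robot;o=robot.get_obs()
th=np.radians(73);u=np.array([np.cos(th),np.sin(th)])
y=o['ee_rot'][2];X=np.array([np.cos(y),np.sin(y)]);Y=np.array([np.sin(y),-np.cos(y)])
g=red[:2]+.004*u-o['tool_pos'][:2];print('goal',red[:2]+.004*u,'tool shift mm',1e3*g@X,1e3*g@Y, 'yaw Yaxis',ang(Y))
E
```

```text
red tri (array([ 0.50748049, -0.00837205,  0.05633091]), np.float64(0.0003568934634328414))
blue tri (array([0.47324385, 0.19404051, 0.05128441]), np.float64(0.0015364972561850727))
plate [[0.5755, 0.0823, 0.045], [0.5355, -0.0459, 0.045], [0.4596, -0.0219, 0.045], [0.5005, 0.1044, 0.045]] ang 72.66659306055286 72.0391568716883 73.6123320108583 len 0.13437165060723533 0.0781370279158835
part [0.53016828 0.06821233 0.093     ] 0.07987429376616413 73.49830064606837
bed 72.65657343022669 0.3324737670928335
reader ctr [0.58772699 0.24801084 0.105     ] 72.62015310611191
goal [ 0.50864997 -0.00454683] tool shift mm -465.35109939290146 -344.1186946704192 yaw Yaxis 65.66155871929541
```

>>> servo_tool --rows '[[[-0.25,-0.18,0],-0.04],[[-0.5,-0.36,0],-0.078],[[-0.75,-0.54,0],-0.078],[[-1,-0.72,0],-0.078]]' --grip 1

```text
time: 0.48
tool_pos: [0.276, 0.4146, 0.205]
ee_rot: [-3.141, -0.0, 2.84]
wrist_force: [0.4, 0.3, -0.4]
width: 0.0708
```

>>> servo_tool --rows '[[[-0.33,-0.32,0],0],[[-0.67,-0.64,0],0],[[-1,-0.95,0],0]]'

```text
time: 0.73
tool_pos: [0.3298, 0.3178, 0.2051]
ee_rot: [-3.141, -0.0, 2.84]
wrist_force: [0.6, 0.7, 0.0]
width: 0.0508
```

>>> servo_tool --rows '[[[-0.33,-0.32,0],0],[[-0.67,-0.64,0],0],[[-1,-0.95,0],0]]'

```text
time: 0.98
tool_pos: [0.3837, 0.2212, 0.2053]
ee_rot: [-3.142, 0.0, 2.839]
wrist_force: [0.0, 0.7, -0.4]
width: 0.0309
```

>>> servo_tool --rows '[[[-0.33,-0.32,0],0],[[-0.67,-0.64,0],0],[[-1,-0.95,0],0]]'

```text
time: 1.23
tool_pos: [0.4375, 0.1247, 0.2053]
ee_rot: [3.141, 0.0, 2.839]
wrist_force: [0.5, 0.5, 0.3]
width: 0.0107
```

>>> servo_tool --rows '[[[-0.33,-0.32,0],0],[[-0.67,-0.64,0],0],[[-1,-0.95,0],0],[[-1,-0.95,0],0]]'

```text
time: 1.57
tool_pos: [0.4927, 0.0249, 0.2044]
ee_rot: [-3.139, 0.0, 2.832]
wrist_force: [0.0, -0.5, -0.1]
width: 0.0002
```

>>> servo_tool --rows '[[[-0.15,-0.15,0.2],0],[[-0.3,-0.29,0.5],0],[[-0.3,-0.29,0.8],0],[[-0.3,-0.29,1.0],0],[[-0.3,-0.29,1.0],0],[[-0.3,-0.29,1.0],0]]'

```text
time: 2.07
tool_pos: [0.5059, 0.0014, 0.1245]
ee_rot: [-3.141, -0.003, 2.84]
wrist_force: [-0.7, 0.2, 0.6]
width: 0.0007
```

```bash
cat > look.py <<'E'
import sys,cv2,pickle
from bench import robot
o=robot.get_obs();print(o['time'],o['tool_pos'].round(4),o['ee_rot'].round(3),o['wrist_force'].round(2))
d={}
for a in sys.argv[2:]:
    d[a]=robot.snapshot(a)
    im=d[a]['pixels'][:,:,::-1]
    c={'top':(200,130,420,290),'scene':(190,120,420,290)}.get(a)
    if c: im=cv2.resize(im[c[1]:c[3],c[0]:c[2]],None,fx=3.4,fy=3.4,interpolation=cv2.INTER_CUBIC)
    cv2.imwrite(f'pics/{a}{sys.argv[1]}.png',im)
pickle.dump(d,open(f's{sys.argv[1]}.pkl','wb'))
E
python3 look.py 1 wrist scene top
```

```text
2.0667 [0.5059 0.0014 0.1245] [-3.141e+00 -3.000e-03  2.840e+00] [-0.68  0.23  0.56]
```

View pics/wrist1.png

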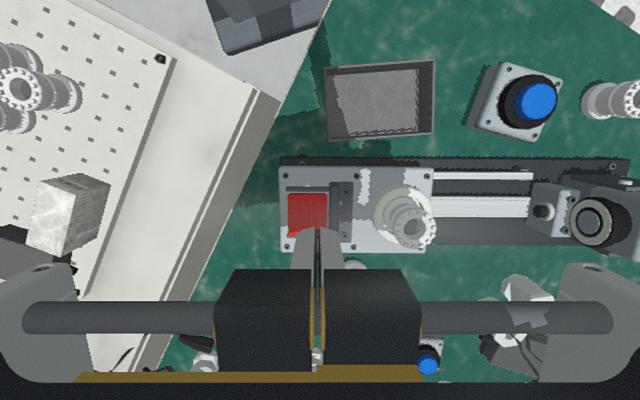

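View pics/scene1.png

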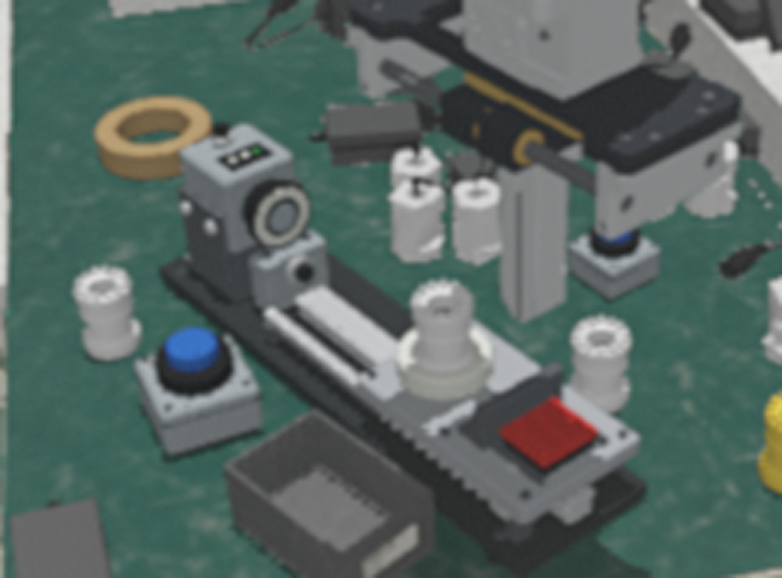

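```bash
python3 - <<'E'
import pickle;from h import *
from bench import robot
d=pickle.load(open('s1.pkl','rb'));w=d['wrist'];o=robot.get_obs()
u=np.array([np.cos(np.radians(72.7)),np.sin(np.radians(72.7))]);X=np.array([-u[1],u[0]])
print('tcp px',proj(w,o['tool_pos']))
for b in blobs(w,'red',(200,100,400,300)): print(b[0],b[1],onz(w,b[0],.057))
c,st=blobs(w,'red',(200,100,400,300))[0][:2]
for px in((288,212),(328,212)):print(px,onz(w,px,.057))
for b in blobs(w,'blue',(450,40,600,150)): print('blue',b[0],b[1][4],onz(w,b[0],.053))
for v in ('scene','top'):
    for b in blobs(d[v],'blue',(190,130,420,300)): print(v,b[0],b[1][4],onz(d[v],b[0],.053))
    for b in blobs(d[v],'red',(190,130,420,300)): print(v,'red',b[0],b[1],onz(d[v],b[0],.057))
p=o['tool_pos'][:2];red=np.array([.5074,-.0084]);print('along,across(X)',(p-red)@u,(p-red)@X)
E
```

```text
tcp px [318.01314426 244.09568956]
[303.19335938 208.96972656] [ 288  194   39   42 1024] [ 0.5018053  -0.00979621  0.057     ]
(288, 212) [ 0.50050539 -0.02290956  0.057     ]
(328, 212) [0.51061635 0.00943933 0.057     ]
blue [535.11468647 101.15181518] 1212 [0.47337843 0.19093215 0.053     ]
scene [246.00628931 222.16352201] 159 [0.47219924 0.19179654 0.053     ]
scene red [350.93355482 247.08637874] [338 237  27  20 301] [ 0.50671803 -0.00954658  0.057     ]
top [332.21311475 152.75409836] 61 [0.70437354 0.06053763 0.053     ]
top [276.83471074 249.33057851] 121 [0.47260876 0.19440023 0.053     ]
along,across(X) 0.009307347062921805 0.002486399392302021
```

>>> servo_tool --rows '[[[-0.03,-0.075,0.2],0],[[-0.03,-0.075,0.4],0],[[-0.03,-0.075,0.6],0],[[-0.03,-0.075,0.6],0],[[-0.03,-0.075,0.6],0]]'

```text
time: 2.63
tool_pos: [0.5075, -0.0053, 0.0781]
ee_rot: [3.141, 0.0, 2.84]
wrist_force: [-0.2, 0.4, 0.9]
width: 0.0001
```

```bash
python3 look.py 2 wrist scene; python3 - <<'E'
from h import *
from bench import robot
o=robot.get_obs();u=np.array([np.cos(np.radians(72.7)),np.sin(np.radians(72.7))]);X=np.array([-u[1],u[0]])
p=o['tool_pos'][:2];red=np.array([.507,-.0085]);print('along,across(X)',(p-red)@u,(p-red)@X)
E
```

```text
2.6333 [ 0.5075 -0.0053  0.0781] [3.141 0.    2.84 ] [-0.2   0.41  0.91]
along,across(X) 0.003324378866541836 -0.0005783207107609181
```

View pics/scene2.png

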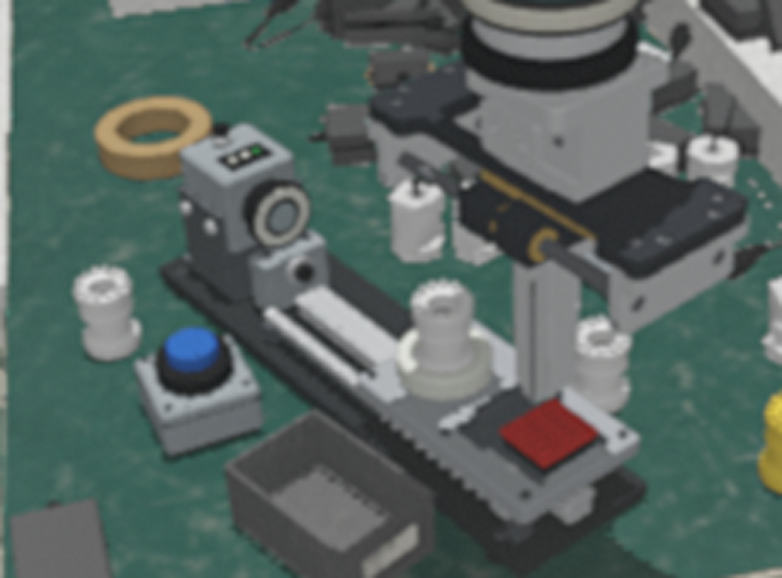

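View pics/wrist2.png

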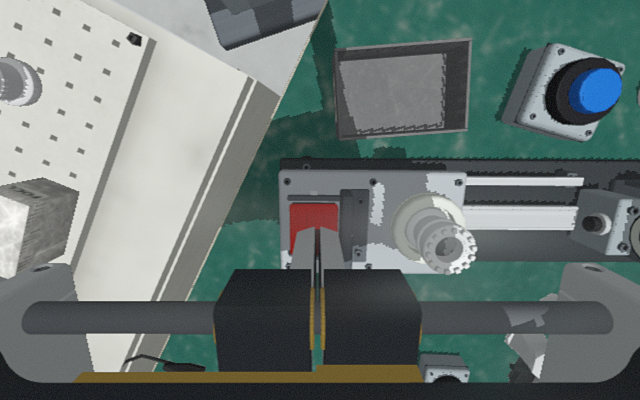

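>>> servo_tool --rows '[[[0,0,0.1],0],[[0,0,0.2],0],[[0,0,0.25],0],[[0,0,0.29],0],[[0,0,0.29],0]]'

```text
time: 3.15
tool_pos: [0.5072, -0.0054, 0.0538]
ee_rot: [3.142, -0.001, 2.839]
wrist_force: [-1.1, 1.0, 2.7]
width: 0.0007
```

>>> servo_tool --rows '[[[0,0,0.03],0],[[0,0,0.06],0],[[0,0,0.09],0],[[0,0,0.09],0],[[0,0,0.09],0]]'

```text
time: 3.57
tool_pos: [0.5074, -0.0055, 0.0492]
ee_rot: [3.141, 0.001, 2.839]
wrist_force: [-4.9, 0.6, 12.0]
width: 0.0007
```

>>> servo_tool --rows '[[[0,0.02,0],0],[[0,0.05,0],0],[[0,0.1,0],0],[[0,0.16,0],0],[[0,0.22,0],0],[[0,0.28,0],0],[[0,0.34,0],0],[[0,0.4,0],0],[[0,0.4,0],0]]'

```text
time: 4.32
tool_pos: [0.5174, 0.0259, 0.0491]
ee_rot: [3.14, 0.001, 2.84]
wrist_force: [-3.6, 1.8, 10.4]
width: 0.001
```

```bash
python3 look.py 3 scene top
```

```text
4.3167 [0.5174 0.0259 0.0491] [3.14e+00 1.00e-03 2.84e+00] [-3.61  1.81 10.35]
```

View pics/scene3.png

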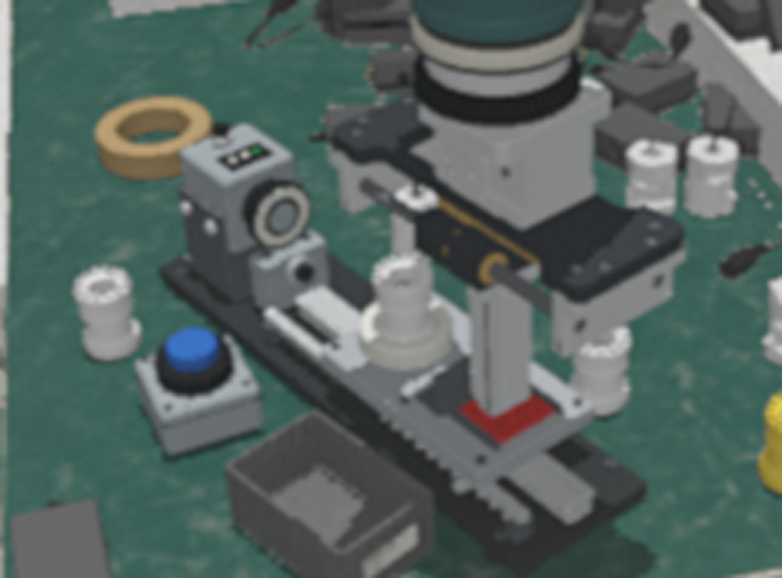

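The carriage moves with the finger: the red pad, at about (507,412) in the crop, is well forward. I'll continue the push.

>>> servo_tool --rows '[[[0,0.03,0],0],[[0,0.08,0],0],[[0,0.15,0],0],[[0,0.23,0],0],[[0,0.31,0],0],[[0,0.39,0],0],[[0,0.47,0],0],[[0,0.55,0],0],[[0,0.63,0],0],[[0,0.69,0],0],[[0,0.72,0],0],[[0,0.72,0],0]]'

```text
time: 5.42
tool_pos: [0.5348, 0.0808, 0.0492]
ee_rot: [3.14, 0.002, 2.84]
wrist_force: [-2.6, 1.4, 9.8]
width: 0.0004
```

```bash
python3 look.py 4 scene
```

```text
5.4167 [0.5348 0.0808 0.0492] [3.14e+00 2.00e-03 2.84e+00] [-2.62  1.4   9.78]
```

View pics/scene4.png

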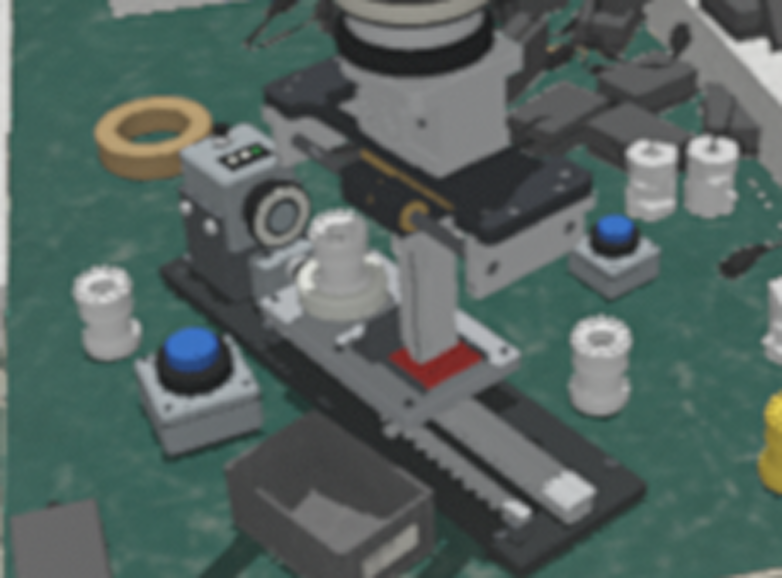

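>>> servo_tool --rows '[[[0,0.03,0],0],[[0,0.06,0],0],[[0,0.09,0],0],[[0,0.12,0],0],[[0,0.14,0],0],[[0,0.16,0],0],[[0,0.16,0],0]]'

```text
time: 6.05
tool_pos: [0.5378, 0.0901, 0.0491]
ee_rot: [-3.137, 0.001, 2.839]
wrist_force: [-5.6, -5.6, 11.9]
width: 0.0004
```

>>> servo_tool --rows '[[[0,0.02,0],0],[[0,0.04,0],0],[[0,0.06,0],0],[[0,0.06,0],0],[[0,0.06,0],0]]'

```text
time: 6.47
tool_pos: [0.5394, 0.093, 0.0491]
ee_rot: [-3.135, 0.003, 2.839]
wrist_force: [-5.2, -8.3, 11.5]
width: 0.0
```

>>> servo_tool --rows '[[[0,0,-0.04],0],[[0,0,-0.08],0],[[0,0,-0.12],0],[[0,0,-0.16],0],[[0,-0.02,-0.2],0],[[0,-0.05,-0.25],0],[[0,-0.05,-0.35],0],[[0,-0.05,-0.5],0],[[0,-0.05,-0.5],0]]'

```text
time: 7.22
tool_pos: [0.5402, 0.0935, 0.0908]
ee_rot: [3.139, 0.006, 2.84]
wrist_force: [0.8, 0.0, 1.1]
width: 0.0004
```

```bash
python3 look.py 5 scene top wrist; python3 - <<'E'
import pickle;from h import *
d=pickle.load(open('s5.pkl','rb'))
u=np.array([np.cos(np.radians(72.7)),np.sin(np.radians(72.7))]);X=np.array([-u[1],u[0]])
for v in('scene','top','wrist'):
    for b in blobs(d[v],'red',(190,130,420,300)):
        p=onz(d[v],b[0],.057);e=p[:2]-np.array([.507,-.0085]);print(v,b[0],b[1],p,e@u,e@X)
E
```

```text
7.2167 [0.5402 0.0935 0.0908] [3.139 0.006 2.84 ] [0.78 0.01 1.14]
scene [313.73728814 219.91949153] [302 212  25  17 236] [0.53663774 0.08528947 0.057     ] 0.09836003040293342 -0.0004063236077461787
wrist [303.03135593 215.40847458] [ 286  200   45   48 1180] [0.53043391 0.08524683 0.057     ] 0.09647445777053636 0.005504169173897986
```

View pics/scene5.png

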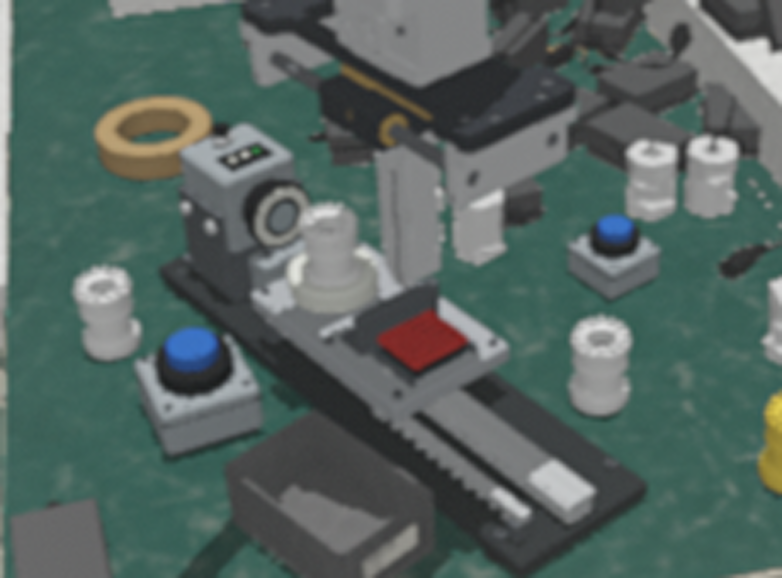

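View pics/wrist5.png

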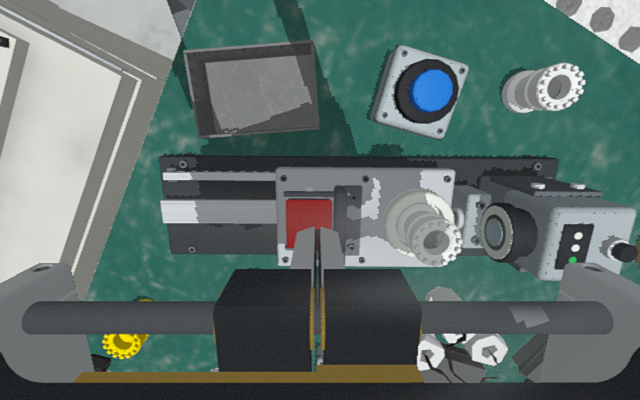

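>>> servo_tool --rows '[[[0,0,-0.3],0],[[0.1,0,-0.6],0],[[0.4,0.1,-0.6],0],[[0.7,0.4,-0.6],0],[[1,0.7,-0.6],0],[[1,0.7,-0.6],0],[[1,0.7,-0.6],0]]'

```text
time: 7.95
tool_pos: [0.4775, 0.1714, 0.1348]
ee_rot: [-3.141, -0.0, 2.843]
wrist_force: [-0.2, -0.6, -0.3]
width: 0.0004
```

```bash
python3 look.py 6 scene top wrist; python3 - <<'E'
import pickle;from h import *
from bench import robot
o=robot.get_obs()
d=pickle.load(open('s6.pkl','rb'))
u=np.array([np.cos(np.radians(72.7)),np.sin(np.radians(72.7))]);X=np.array([-u[1],u[0]])
for v in('scene','top','wrist'):
    for b in blobs(d[v],'red',(150,100,450,320)):
        p=onz(d[v],b[0],.057);e=p[:2]-np.array([.507,-.0085]);print(v,b[0],b[1],p,e@u,e@X)
    for b in blobs(d[v],'blue',(150,100,450,320)):
        p=onz(d[v],b[0],.053);e=p[:2]-o['tool_pos'][:2];print(v,'blue',b[0],b[1],p,e@u,e@X)
E
```

```text
7.95 [0.4775 0.1714 0.1348] [-3.141 -0.     2.843] [-0.24 -0.58 -0.33]
scene [168.64814815 109.83950617] [161 103  16  15 162] [0.73767713 0.6850518  0.057     ] 0.7307736521767793 -0.013996606268884035
scene [313.45210728 219.651341  ] [301 211  26  18 261] [0.53703277 0.08617194 0.057     ] 0.09932005230099392 -0.0005210544947148303
scene blue [370.5        186.60606061] [366 183  10   8  66] [0.6896593  0.04881812 0.053     ] -0.052580527239804234 -0.23738974106488142
scene blue [245.81045752 222.60130719] [239 217  15  12 153] [0.47102092 0.1912688  0.053     ] 0.01840823976452111 0.013718870168796945
top [322.61016949 220.56355932] [314 212  18  19 236] [0.53757403 0.08708439 0.057     ] 0.10035217865887447 -0.0007664916116698691
top blue [332.21311475 152.75409836] [328 149   9   9  61] [0.70437354 0.06053763 0.053     ] -0.03701555367593595 -0.24795323676739328
wrist blue [342.10909091 190.6974026 ] [327 175  32  32 770] [0.47260747 0.19462335 0.053     ] 0.022082831005296597 0.013201649865690973
```

View pics/wrist6.png

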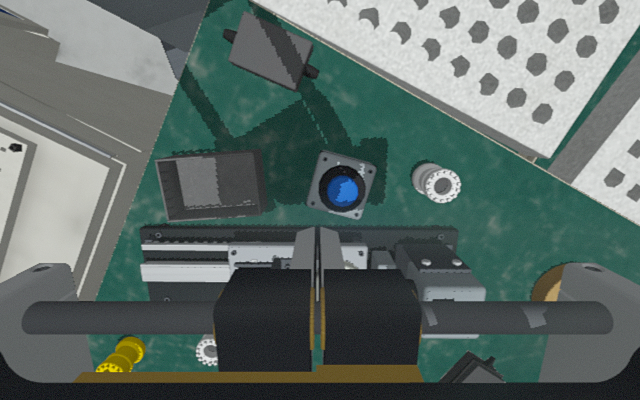

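View pics/top6.png

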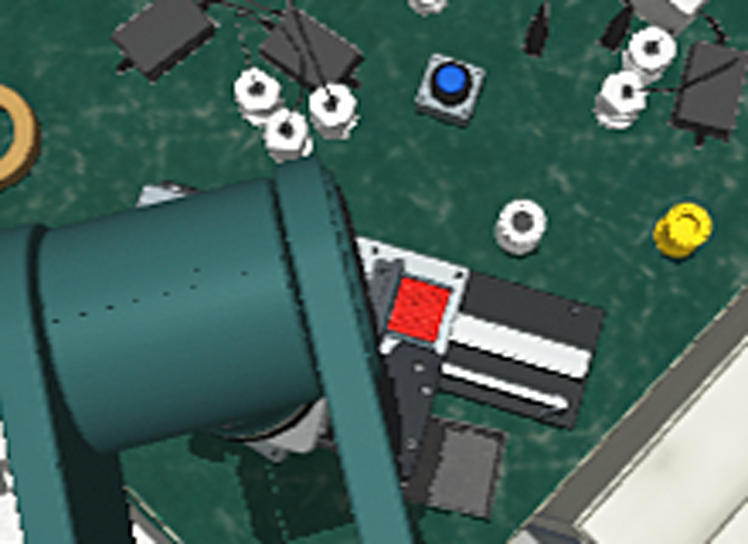

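View pics/scene6.png

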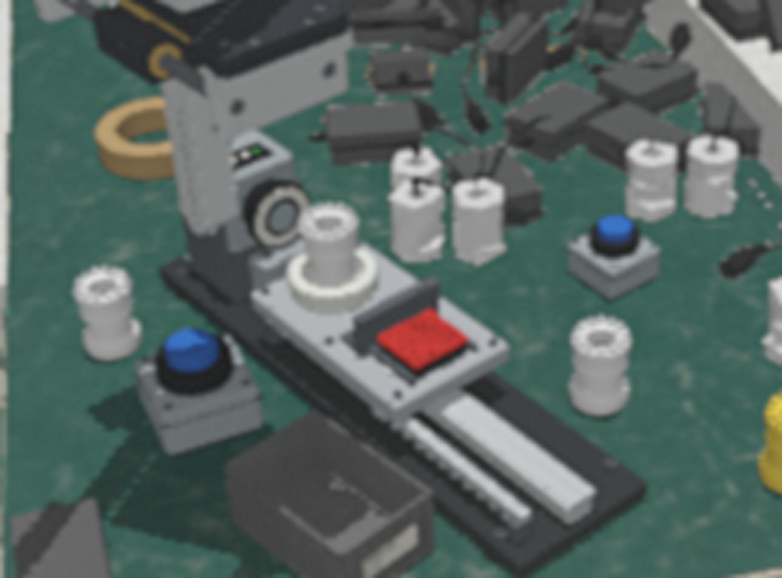

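>>> servo_tool --rows '[[[0.15,0.25,0.1],0],[[0.15,0.25,0.35],0],[[0.15,0.25,0.6],0],[[0.15,0.25,0.8],0],[[0.15,0.25,0.85],0],[[0.15,0.25,0.85],0],[[0.15,0.25,0.85],0]]'

```text
time: 8.68
tool_pos: [0.4736, 0.1923, 0.0675]
ee_rot: [3.141, 0.0, 2.838]
wrist_force: [0.8, -0.8, -0.0]
width: 0.0001
```

```bash
python3 look.py 7 scene wrist
```

```text
8.6833 [0.4736 0.1923 0.0675] [3.141 0.    2.838] [ 0.85 -0.8  -0.04]
```

View pics/scene7.png

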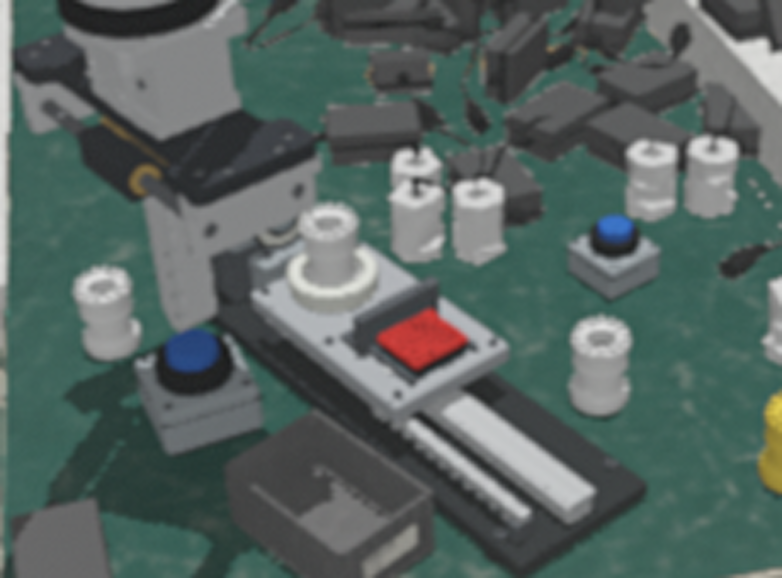

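View pics/wrist7.png

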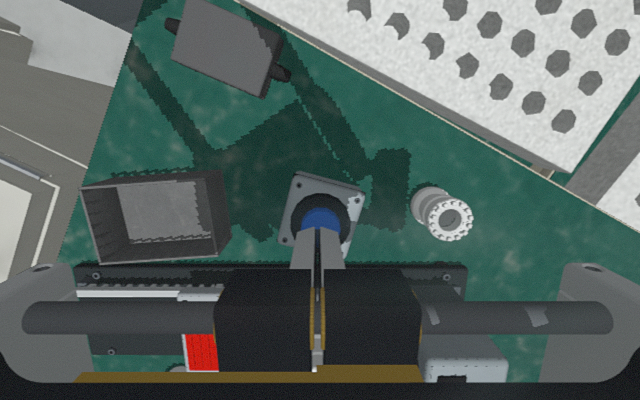

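>>> servo_tool --rows '[[[0,0,0.06],0],[[0,0,0.12],0],[[0,0,0.17],0],[[0,0,0.21],0],[[0,0,0.25],0],[[0,0,0.25],0],[[0,0,0.25],0]]'

```text
time: 9.37
tool_pos: [0.4731, 0.193, 0.0482]
ee_rot: [3.141, 0.001, 2.839]
wrist_force: [-2.3, -0.5, 6.1]
width: 0.0004
```

>>> servo_tool --rows '[[[0,0,0.02],0],[[0,0,0.04],0],[[0,0,0.04],0],[[0,0,0.04],0]]'

```text
time: 9.7
tool_pos: [0.4732, 0.193, 0.0479]
ee_rot: [3.141, 0.001, 2.84]
wrist_force: [-6.4, -2.5, 18.9]
width: -0.0
```

```bash
python3 look.py 8 scene
```

```text
9.7 [0.4732 0.193  0.0479] [3.141e+00 1.000e-03 2.840e+00] [-6.4  -2.54 18.88]
```

View pics/scene8.png

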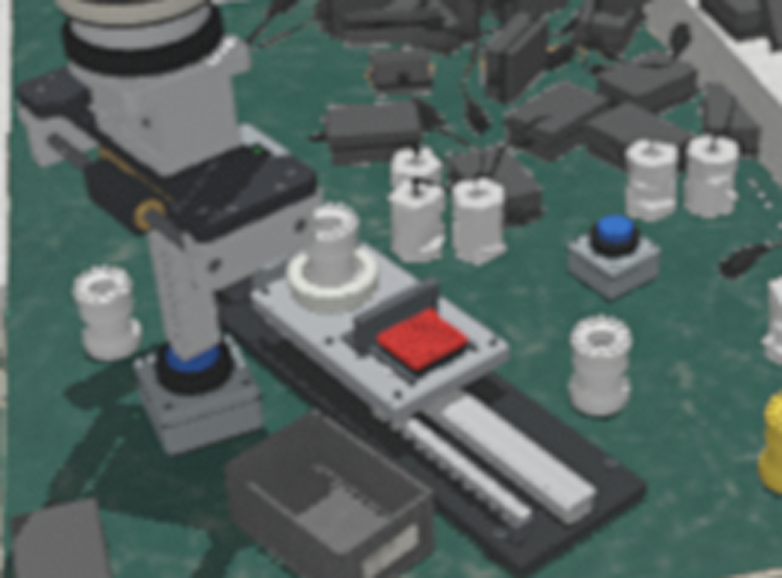

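The trigger has bottomed: 19 N with no further travel, at z = 0.048. Now I'll release it and lift away.

>>> servo_tool --rows '[[[0,0,-0.1],0],[[0,0,-0.2],0],[[0,0,-0.4],0],[[0,0,-0.7],0],[[0,0,-1],0],[[0,0,-1],0]]'

```text
time: 10.25
tool_pos: [0.4757, 0.1939, 0.129]
ee_rot: [3.136, 0.008, 2.839]
wrist_force: [0.6, -0.7, 1.0]
width: 0.0006
```

>>> servo_tool --rows '[[[0.3,0.2,-0.3],0],[[0.6,0.4,-0.6],0],[[0.8,0.6,-0.8],0],[[0.8,0.6,-0.8],0],[[0.8,0.6,-0.8],0]]'

```text
time: 10.67
tool_pos: [0.426, 0.2584, 0.1878]
ee_rot: [3.141, 0.001, 2.842]
wrist_force: [-1.4, 0.2, -0.8]
width: 0.0007
```

```bash
python3 look.py 9 scene top; python3 - <<'E'
import pickle;from h import *
d=pickle.load(open('s9.pkl','rb'));d0=pickle.load(open('s0.pkl','rb'))
u=np.array([np.cos(np.radians(72.7)),np.sin(np.radians(72.7))])
for v in('scene','top'):
    for c,z in(('red',.057),('blue',.053)):
        for n,D in(('before',d0),('now',d)):
            for b in blobs(D[v],c,(200,130,420,300)): p=onz(D[v],b[0],z);print(v,c,n,b[0].round(1),b[1][4],p.round(4),(p[:2]@u).round(4))
E
```

```text
10.6667 [0.426  0.2584 0.1878] [3.141e+00 1.000e-03 2.842e+00] [-1.42  0.17 -0.76]
scene red before [350.7 246.9] 321 [ 0.507  -0.0089  0.057 ] 0.1423
scene red now [313.5 219.6] 262 [0.5371 0.0862 0.057 ] 0.242
scene blue before [370.5 186.6] 66 [0.6897 0.0488 0.053 ] 0.2517
scene blue before [246.  222.2] 157 [0.4722 0.1919 0.053 ] 0.3236
scene blue now [370.5 186.6] 66 [0.6897 0.0488 0.053 ] 0.2517
scene blue now [246.  222.2] 154 [0.4722 0.1918 0.053 ] 0.3236
top red before [363.9 232.8] 234 [ 0.5073 -0.0081  0.057 ] 0.1431
top red now [322.6 220.6] 236 [0.5376 0.0871 0.057 ] 0.243
top blue before [332.2 152.8] 61 [0.7044 0.0605 0.053 ] 0.2673
top blue before [276.8 249.3] 121 [0.4726 0.1944 0.053 ] 0.3261
top blue now [332.2 152.8] 61 [0.7044 0.0605 0.053 ] 0.2673
top blue now [276.8 249.3] 121 [0.4726 0.1944 0.053 ] 0.3261
```

View pics/scene9.png

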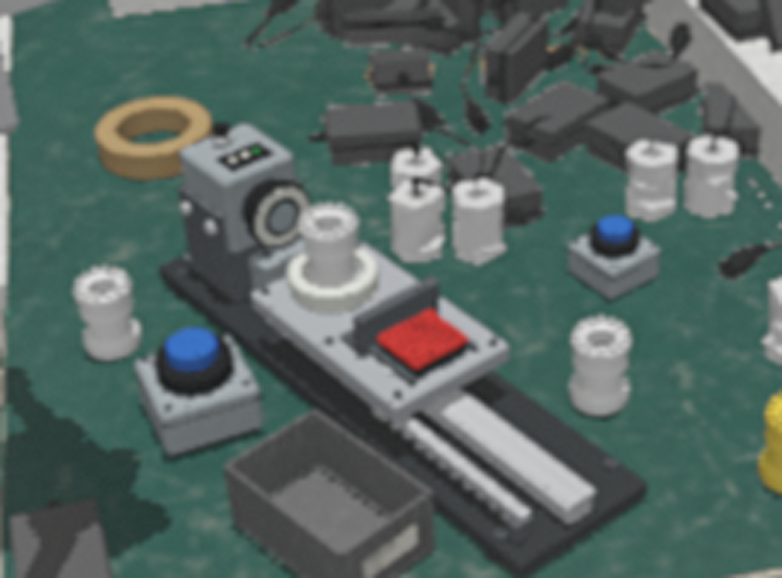

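View pics/top9.png

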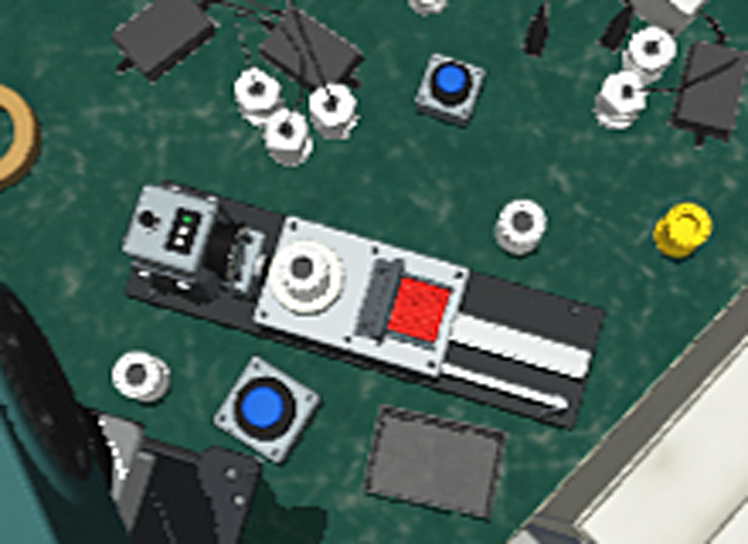

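The carriage travelled 99.7 mm by the scene camera and 99.9 mm by the top one. Both buttons are up, the coupling is standing in its nest, and the bystanders haven't moved. I'm handing in.

```bash
python3 -c "
from bench import robot
print(robot.close_job())"
```

```text
the job is handed in; nothing more can be done
None
```

The job is done and handed in at about 10.7 s on the robot's clock, well under the 42 s limit; no verdict was reported. With the fingers shut I held the red lock button fully down (about 10–12 N) and pushed the carriage along its rail to the end stop. I then let the button up and pressed the larger blue trigger until it bottomed, at about 19 N. I released it and moved the arm clear.

My last checks, from the pictures after lifting away:
- **Carriage:** it moved 99.7 mm by the scene camera and 99.9 mm by the top camera, against 100 mm expected. I saw the red button back up, but did not test the lock by pulling on the carriage.
- **Trigger:** the blue button is back at its starting height and position in both views.
- **Everything else:** the coupling is standing in its nest. The other couplings and the bin look unmoved, and the robot is touching nothing.

The cameras disagreed by about 2–3 mm on where the blue button is, so I used a middle value; the fingertip landed on it correctly.

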